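Gauge a clamped specimen with the collared rod and show it to the reader

ROBOT

A 6-joint arm with a two-finger parallel gripper is mounted at the origin on the work surface. World frame = base frame: x ahead of the robot, y to its left, z up, the work surface at z = 0. Lengths are in m, angles in degrees, forces in N, time in s.
With the tool pointing down it reaches from about 0.35 to 0.875 m from the base axis. Payload 15.5 kg.
Tool frame: the origin (TCP) lies at the very end of the fingers, on their centre line; the grasp point (between the pads) lies robot.tcp_to_grasp behind it (robot.tcp_to_grasp is the distance from the TCP to the grasp point, in m); z points along the fingers, y is the line along which they close (so a half turn about z gives the same grasp; the last joint's range is limited). The gripper opens to 85 mm and grips with 20 to 120 N. Pads are 22 mm wide; open, the fingers measure 114 mm over their backs; the gripper's body (76 mm by 85 mm) begins 54 mm behind the grasp point. The pads swing forward as they close: fully open they stand 13 mm farther back than shut.
Start: joints at [63.455, 28.281, 77.091, -0, 74.628, -5.472], TCP at [0.225, 0.583, 0.231] pointing down, gripper open.
Joint ranges: [-166.48, 166.48], [-47.26, 123.95], [12.59, 153.08], [-70.14, 250.14], [6.76, 159.57], [-176.63, 176.63]. Speed limits (degrees/s): [108.29, 108.29, 147.25, 172.46, 172.46, 172.46].

INTERFACE

Orientations are given as a 3x3 rotation matrix whose columns are the frame's x, y, z axes.
In Python, from workcell import robot, status, eyes gives the robot as it stands. Calls block until the motion is done:
- robot.movep(position, orientation): joint-space move of the TCP to a pose.
- robot.line_to(position, frame=None, max_speed=0.15, guard=None): straight line of the TCP; frame=None keeps the orientation; max_speed is the mean speed in m/s. With guard (N) it stops when the force on the tool has changed by that much, and returns True; else False.
- robot.movej(angles): joint-space move.
- robot.set_gripper(opening, grasp_force=None): finger opening in m; grasp_force is the grip in N (None keeps the last); returns when the fingers have stopped.
- robot.dwell(seconds).
- robot.ik(position, orientation): joint angles nearest the present ones, or None.
- status.get_state(): the state.
- eyes.get_image(name): name is "scene" or "top" or "wrist"; returns the picture (384x512x3 uint8, red, green, blue); there is no depth.
- eyes.get_calibration(name): a dict with "fx", "fy", "cx", "cy" (pixels), "world_to_cam" (4x4, takes a point from world to camera coordinates). Camera axes: x right, y up, looking along -z (the intrinsics and any distortion apply to the point x, -y, -z); pixel columns grow to the right and rows downward; lengths in m; the calibration is good to about 2 mm. A picture is of the moment at which its call begins: read the wrist's pose just before it. get_calibration takes no time and is no camera call; for the wrist camera it gives the pose at the moment of the call.
A pose or a line that the arm cannot do raises robot.MotionError and nothing moves.
- robot.job_done(): hands the job in; it is judged then, once.
The state is a dict: "time": time; "joint_positions": joint angles; "dq": joint speeds; "effort": joint torques, N m; "tcp_pos": TCP position; "tcp_rot": TCP orientation; "ft_force": force on the tool from outside, world axes, zero at the start; "wrist_torque": the same for the moment, N m; "opening": finger opening in m; "gripper_force": force on a finger pad.
Only numpy, scipy, OpenCV 4.12 (cv2) and the standard library are available. Lean on these libraries where they do the work, as an engineer would, in place of code of your own. Each camera call takes 0.05 s, during which the arm holds its last target. There are 200 camera calls.

TASK

Secure the cover of the gauging box by turning its turnbutton fully across the cover's edge, then take the collared gauge rod from its rack and push it down the sloping guide tube until its collar stops on the mouth. Draw it right out again and hold it level with its tip over the middle of the reader's window, about 3 cm above the glass and touching nothing but the gripper; finish there, still holding it. Leave the other things on the bench where they are.

Things in the scene. Friction and masses are not known exactly. Their poses are not given: they have to be found in the camera images.
- gauge_box: Fixed cream gauging box, 150 (x) x 200 (y) x 56 mm high, with a closed aluminium cover on top (upper face 60 mm above the table, over y -90..+50 mm of the box). The turnbutton is on its top at the +y side, the guide tube at the -y side. Origin: centre of its underside; z up.
- turnbutton (a joint): Turnbutton on the gauging box: dark steel bar 62 x 16 x 14 mm turning about a vertical pin near one end. 0 = bar beside the cover, pointing to the box's -x; grows counterclockwise seen from above; 1.57 = hard stop, bar square across the cover's edge, pointing to the box's -y (cover secured). Starts at 0 to 0.4, turns with light friction (0.04 N m), stays where it is left.
- turn_post (a point): Centre of the upper end of the round upright finger post (12 mm diameter, 30 mm tall above the bar) at the turnbutton's free end, 40 mm from the pin's axis. The bar's top lies 30 mm below this point, 75 mm above the table.
- turn_pivot (a point): Point on the turnbutton's vertical pin axis, at the height of the bar's top; box frame (30, 72, 75) mm. Axes as the box.
- guide_tube: Sloping steel tube fixed on the gauging box: bore 15 mm, 90 mm long (longer than the rod's shaft), its last 10 mm flared to a mouth 21 mm inside, 29 mm outside. Origin: centre of the mouth's rim, at box frame (75, -45, 125) mm. z: tube axis pointing out of the mouth, towards the box's +x and 35 degrees above horizontal. The rod goes in along -z.
- gauge_rod: Loose gauge rod, 178 mm long, about 0.16 kg: round steel shaft 10 mm thick, 80 mm long; steel collar 36 mm across, 8 mm thick; black handle 90 mm long, 14 mm wide (y), 18 mm high. Origin: on the axis at the collar's tip-side face, which stops on the tube's mouth. x points to the tip; handle from -8 to -98 mm, centre of mass about -27 mm. Starts level in the rack, axis 50 mm above the table.
- rod_tip (a point): Centre of the gauge rod's tip end face, 80 mm ahead of the collar's face; slightly tapered, dark graduation rings near it. Axes as the rod.
- rod_grip (a point): Point on the gauge rod's axis in the handle, 50 mm behind the collar's face, a good place to grip (sides free there); axes as the rod.
- rod_rack: Fixed grey rack, base 180 x 60 x 8 mm, with two open-topped forks (8 mm thick, under the rod 50 mm ahead of and 92 mm behind its collar face, prongs 59 and 55 mm high); the rod lifts straight up out of them. Origin: on the table under the rod's collar face; the rod's tip points to the rack's -x. It stands left or right of the gauging box.
- reader: Fixed cream optical reader, a block 100 x 100 x 40 mm with a round glass window 44 mm across in the middle of its top. Origin: centre of its underside. It stands on the other side of the gauging box from the rack.
- reader_window (a point): Centre of the reader's window, on its top face, 41.6 mm above the table.
- test_block_a: Bystander: steel disc 60 mm across, 12 mm thick, lying loose. Origin under its centre.
- test_block_b: Bystander: steel disc 52 mm across, 16 mm thick, lying loose. Origin under its centre.
- mount: Bystander: small black cylinder 30 mm across, 20 mm high. Origin under its centre.
- screwdriver: Bystander: screwdriver lying on the table.
- plain_pin: Bystander: a pin with the same handle and shaft as the gauge rod but without a collar, lying on the table beyond the other things. Origin at the underside, between handle and shaft.
- jar: Bystander: closed jar, 60 mm across, 85 mm high. Origin under its centre.
Things that resemble listed ones, but are neither listed nor needed, are in the scene too. Of the things like the gauge_rod, leave any that is brown; of the rest the smaller one is meant.

How it is judged:
By the outcome, as a careful person would: the job done as asked, in the order asked, and still so for the second after the job is handed in, while the arm keeps its last pose, push and grip.
It also fails if it takes over 61 s, if anything falls off the work surface, if the arm or the gripper's body presses on something with over 40 N, if the wrist force passes 120 N, or if a joint passes its speed limit or range.

## Working session

There is one attempt and no reset: what is moved stays moved. The work goes in short steps, each a Python script; the robot and the scene stay as the last script left them, time stands still between calls to the robot, and variables do not carry over. Pictures are saved under pics/ and viewed, at most 10 in all, crops included, and the job is handed in when it is done.

```bash
ls; mkdir -p pics
python3 - <<'E'
from workcell import robot,status,eyes
import cv2,numpy as np
for n in("scene","top"):
    im=eyes.get_image(n);cv2.imwrite(f"pics/{n}0.png",im[:,:,::-1])
    c=eyes.get_calibration(n);print(n,{k:np.round(v,4).tolist() for k,v in c.items()})
a=[cv2.imread(f"pics/{n}0.png") for n in("scene","top")]
for n,i in zip(("s","t"),a): cv2.imwrite(f"pics/{n}0b.png",cv2.resize(i,(800,600),interpolation=cv2.INTER_CUBIC))
s=status.get_state();print(s["time"],s["tcp_pos"],s["tcp_rot"],robot.tcp_to_grasp,s["opening"])
E
```

```text
pics
scene {'fx': 389.7488, 'fy': 389.7488, 'cx': 249.0136, 'cy': 189.975, 'world_to_cam': [[0.2216, 0.975, 0.0181, -0.1969], [-0.5315, 0.1052, 0.8405, 0.2135], [0.8176, -0.1959, 0.5415, -1.6024], [0.0, 0.0, 0.0, 1.0]]}
top {'fx': 451.2567, 'fy': 451.2567, 'cx': 252.6717, 'cy': 185.7664, 'world_to_cam': [[0.0283, -0.9996, 0.0038, 0.0823], [0.9799, 0.0285, 0.1977, -0.5889], [-0.1977, -0.0019, 0.9803, -1.2136], [0.0, 0.0, 0.0, 1.0]]}
0.1 [0.22457667 0.58292323 0.23077134] [[-9.33121797e-01  3.59560139e-01 -4.67671762e-04]
 [ 3.59560432e-01  9.33121300e-01 -9.67469963e-04]
 [ 8.85308480e-05 -1.07092357e-03 -9.99999423e-01]] 0.0187 0.08539749427680748
```

View pics/s0b.png

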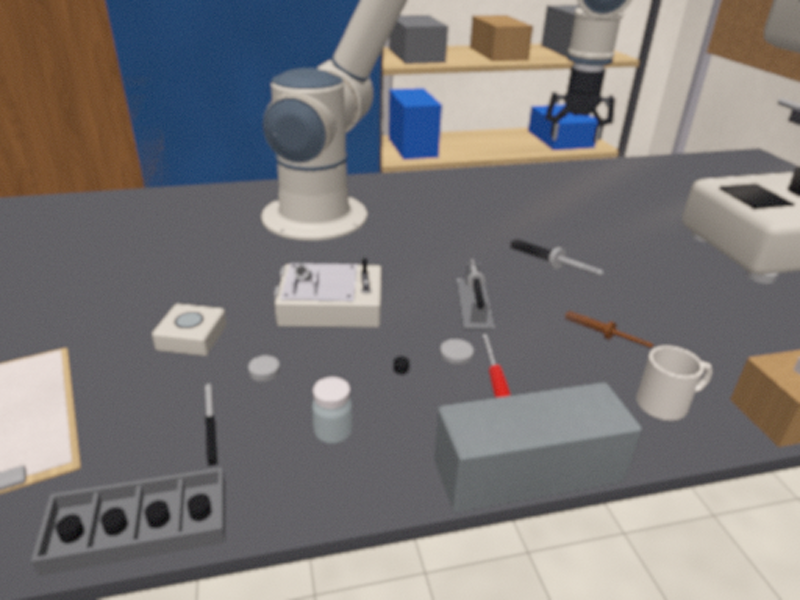

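View pics/t0b.png

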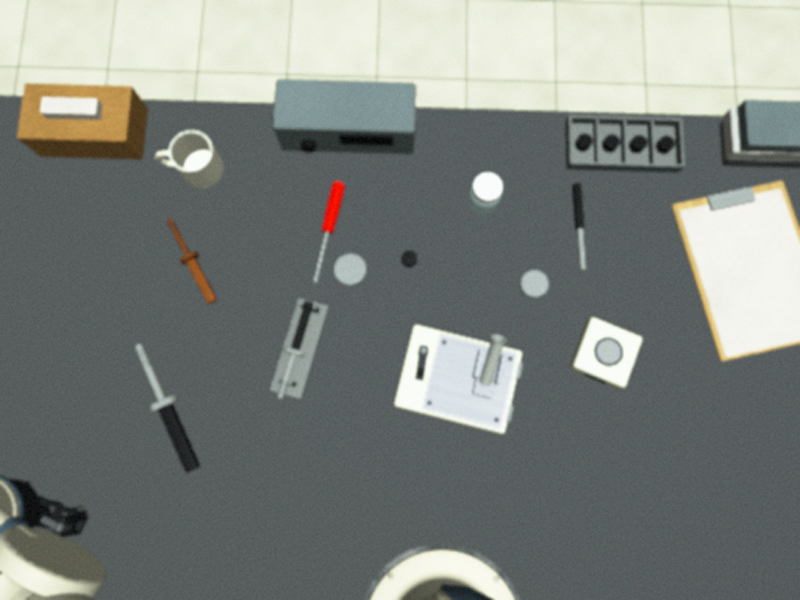

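Scene view: box at (330,290), rack with rod at (477,295), reader at (190,328). Top view: box centre ≈(460,378), turnbutton ≈(421,363), tube mouth ≈(497,340), reader window (609,351).

Things like the gauge rod, top-view pixels:
- a large black-handled one lying on the table at (165,400)
- a brown one at (190,260)
- the one in the rack at (297,345): smaller and not brown, so this is the one meant
- the plain pin at (580,225), which has no collar

I'll confirm it in the wrist close-up.

```bash
cat > h.py <<'E'
from workcell import robot,status,eyes
import cv2,numpy as np
def ray(c,u,v):
    W=np.asarray(c["world_to_cam"]);R=W[:3,:3]
    d=R.T@np.array([(u-c["cx"])/c["fx"],-(v-c["cy"])/c["fy"],-1.]);return -R.T@W[:3,3],d/np.linalg.norm(d)
def onz(c,u,v,z):
    o,d=ray(c,u,v);return o+d*(z-o[2])/d[2]
def tri(*crs):   # (cal,u,v)...
    A=np.zeros((3,3));b=np.zeros(3);L=[]
    for c,u,v in crs:
        o,d=ray(c,u,v);P=np.eye(3)-np.outer(d,d);A+=P;b+=P@o;L.append((o,P))
    p=np.linalg.solve(A,b);return p,max(np.linalg.norm(P@(p-o)) for o,P in L)
def proj(c,p):
    q=np.asarray(c["world_to_cam"])@np.r_[p,1];return c["cx"]+c["fx"]*q[0]/-q[2],c["cy"]-c["fy"]*q[1]/-q[2]
def down(yaw): # tool z down, tool x at yaw
    a=np.radians(yaw);x=np.array([np.cos(a),np.sin(a),0]);z=np.array([0,0,-1.]);return np.c_[x,np.cross(z,x),z]
E
python3 - <<'E'
from h import *
t=eyes.get_calibration("top");s=.64
for n,u,v,z in [("boxTL",417,325,.056),("boxTR",522,348,.056),("boxBR",505,432,.056),("boxBL",396,406,.056),("mouth",497,340,.125),("post",420,378,.1),("pivot",423,348,.075),("win",609,351,.0416),("tip",283,395,.05),("collar",297,348,.05),("hend",310,308,.05),("rackA",300,299,.008),("rackB",328,306,.008),("rackC",300,397,.008),("rackD",271,390,.008)]:
    print(n,np.round(onz(t,u*s,v*s,z),3))
w=eyes.get_calibration("wrist");st=status.get_state()
W=np.array(w["world_to_cam"]);T=np.eye(4);T[:3,:3]=st["tcp_rot"];T[:3,3]=st["tcp_pos"]
print(w["fx"],w["cx"],w["cy"],np.round(np.linalg.inv(T)@np.linalg.inv(W),3))
E
```

```text
boxTL [0.525 0.058 0.056]
boxTR [ 0.489 -0.13   0.056]
boxBR [ 0.341 -0.099  0.056]
boxBL [0.38  0.091 0.056]
mouth [ 0.492 -0.076  0.125]
post [0.427 0.052 0.1  ]
pivot [0.481 0.047 0.075]
win [ 0.489 -0.289  0.042]
tip [0.394 0.291 0.05 ]
collar [0.478 0.271 0.05 ]
hend [0.551 0.251 0.05 ]
rackA [0.575 0.276 0.008]
rackB [0.563 0.223 0.008]
rackC [0.393 0.266 0.008]
rackD [0.404 0.32  0.008]
294.00359068100477 253.8495997232642 190.84023388181055 [[-0.     0.947  0.323  0.082]
 [ 1.     0.    -0.    -0.001]
 [-0.     0.323 -0.947 -0.142]
 [ 0.     0.     0.     1.   ]]
```

Run:
```python
from h import *
import pickle
V={}
for n,p in zip("ABCD",[(.47,.30,.25),(.47,.18,.25),(.45,0.03,.25),(.45,-.16,.25)]):
    robot.movep(np.array(p),down(168)) if n=="A" else robot.line_to(np.array(p),max_speed=.25)
    c=eyes.get_calibration("wrist");im=eyes.get_image("wrist");V[n]=c
    cv2.imwrite(f"pics/w{n}.png",im[:,:,::-1]);print(n,status.get_state()["time"])
pickle.dump(V,open("V.pkl","wb"))
I=[cv2.imread(f"pics/w{n}.png") for n in "ABCD"]
cv2.imwrite("pics/wAB.png",cv2.resize(np.vstack([I[0],I[1]])[:, :],(400*2,600*2))[:600])
cv2.imwrite("pics/wA2.png",cv2.resize(I[0],(800,600)));cv2.imwrite("pics/wC2.png",cv2.resize(I[2],(800,600)))
```

```text
A 1.55
B 2.2333
C 3.0417
D 4.0
```

View pics/wA2.png

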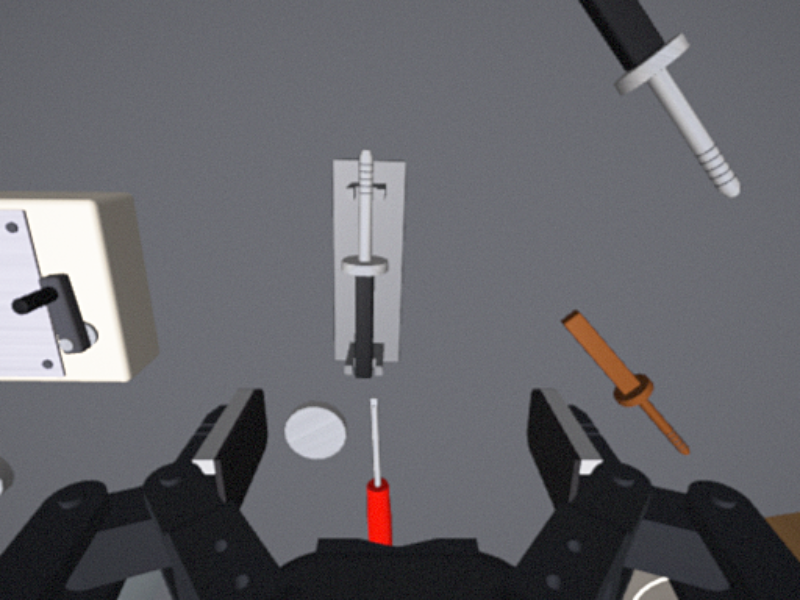

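View pics/wC2.png

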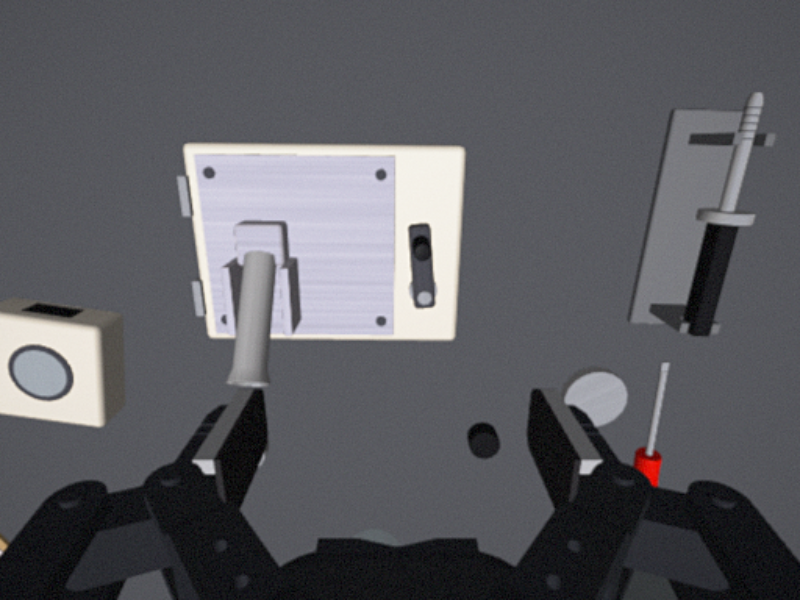

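View A confirms the identification: the rod in the rack (tip (366,152), collar (365,266), handle end (364,375)) has a black handle and a collar. It is smaller than the steel one at (660,90), and the other at (625,385) is brown. In C, the post top is at (423,247), the pivot (424,297), the mouth (249,380) and the window (41,372).

Run:
```python
import cv2
cv2.imwrite("pics/wD2.png",cv2.resize(cv2.imread("pics/wD.png"),(800,600)))
```

```text
(no output)
```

View pics/wD2.png

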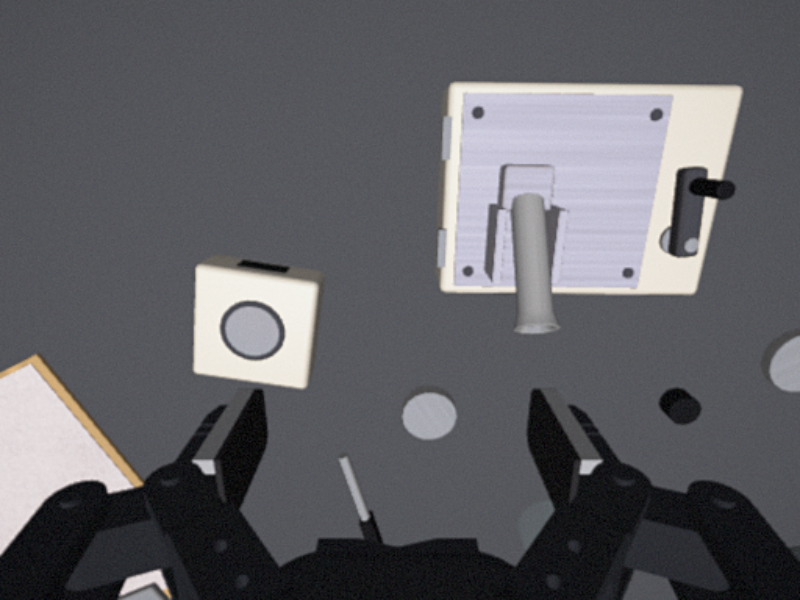

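Run:
```python
from h import *
import pickle
V=pickle.load(open("V.pkl","rb"));s=.64
def T(n,a,pa,b,pb):
    p,e=tri((V[a],pa[0]*s,pa[1]*s),(V[b],pb[0]*s,pb[1]*s));print(n,np.round(p*1e3,1),round(e*1e3,2));return p
for n,c,d in [("S1",(209,173),(478,112)),("S2",(381,174),(656,115)),("S3",(381,321),(628,272)),("win",(41,372),(252,330)),("mouth",(249,381),(536,328)),("post",(423,247),(727,190)),("pin",(424,298),(691,246)),("TL",(186,146),(452,84)),("TR",(465,148),(742,88)),("BR",(456,340),(695,293)),("BL",(211,338),(441,291))]:
    T(n,"C",c,"D",d)
for n,a,c in [("tip",(366,152),(756,95)),("col",(365,265),(726,216)),("hend",(364,376),(700,333)),("postAC",(20,304),(423,247))]: T(n,"A",a,"C",c)
```

```text
S1 [362.1 -85.3  60. ] 0.22
S2 [388.3  31.9  59. ] 0.28
S3 [495.5   7.8  59.8] 0.2
win [ 489.1 -291.2   38. ] 0.03
mouth [495.9 -79.5 122.4] 0.6
post [437.   50.2 102.7] 1.67
pin [478.7  44.1  76.4] 0.32
TL [341.  -98.4  51.5] 0.33
TR [383.6  93.3  51.6] 0.18
BR [527.4  62.4  50.7] 0.52
BL [ 484.9 -131.6   49.3] 0.47
tip [390.9 294.1  49.3] 0.04
col [471.  274.6  50.6] 0.02
hend [560.6 252.9  55.5] 0.39
postAC [435.9  50.2 103.1] 0.7
```

Measured heights agree with the text: cover 60, post 103, rod axis 50, mouth 122. The box yaw is about -12.4° and the turnbutton stands about 5° along. I'll cage the post between the fingers and swing it round its arc.

```bash
cat >> h.py <<'E'
Y=-12.4; a=np.radians(Y)
BX=np.array([np.cos(a),np.sin(a),0]);BY=np.array([-np.sin(a),np.cos(a),0]);BO=np.array([.4335,-.0185,0])
PIV=np.array([.479,.0447,0]);MOUTH=np.array([.4968,-.0792,.124])
def arc(th,r=.040,z=.086): # th deg of turnbutton
    t=np.radians(th);return PIV+r*(-np.cos(t)*BX-np.sin(t)*BY)+[0,0,z],down(180+Y+th)
E
python3 - <<'E'
from h import *
import pickle
robot.set_gripper(.03,30)
p,R=arc(5);robot.movep(p+[0,0,.06],R)
print(robot.line_to(p,max_speed=.1,guard=8))
for th in (25,45,65,82):
    p,R=arc(th);print(th,robot.line_to(p,frame=R,max_speed=.08,guard=15),status.get_state()["ft_force"].round(1))
for th in (90,97,104,110):
    p,R=arc(th);p[:2]+=0;g=robot.line_to(p,frame=R,max_speed=.04,guard=7);print(th,g,status.get_state()["ft_force"].round(1))
    if g:break
s=status.get_state();print(s["time"],s["tcp_pos"],s["joint_positions"])
d=s["tcp_pos"]-PIV;print("angle",np.degrees(np.arctan2(-d@BY,-d@BX)))
E
```

```text
False
25 False [-0.2  0.8 -0.6]
45 False [-0.   0.4  0.4]
65 False [0.4 0.9 0.3]
82 False [-0.6  0.7 -0.7]
90 False [-0.2 -0.6 -0.6]Traceback (most recent call last):
  File "<stdin>", line 9, in <module>
workcell.MotionError: the arm cannot follow that straight line within its joint ranges
```

Run:
```python
from h import *
for k in range(1,9):
    p,_=arc(90);g=robot.line_to(p+BX*.004*k,max_speed=.04,guard=7);f=status.get_state()["ft_force"].round(1);print(k,g,f)
    if g or f@BX<-6:break
s=status.get_state();robot.dwell(.1);print(s["time"],s["tcp_pos"])
robot.line_to(s["tcp_pos"]-BX*.006,max_speed=.05)
robot.line_to(s["tcp_pos"]-BX*.006+[0,0,.08],max_speed=.2)
robot.set_gripper(.085)
robot.movep(np.array([.45,.10,.25]),down(168))
c=eyes.get_calibration("wrist");im=eyes.get_image("wrist")
cv2.imwrite("pics/w1.png",cv2.resize(im[:,:,::-1],(800,600)))
import pickle;pickle.dump(c,open("c1.pkl","wb"))
print(status.get_state()["time"])
```

```text
1 False [ 0.  -0.3  0.3]
2 False [-3.6  0.2  1.6]
3 False [-18.7   2.5  11.7]
9.25 [0.47847494 0.00362589 0.08544044]
12.4917
```

View pics/w1.png

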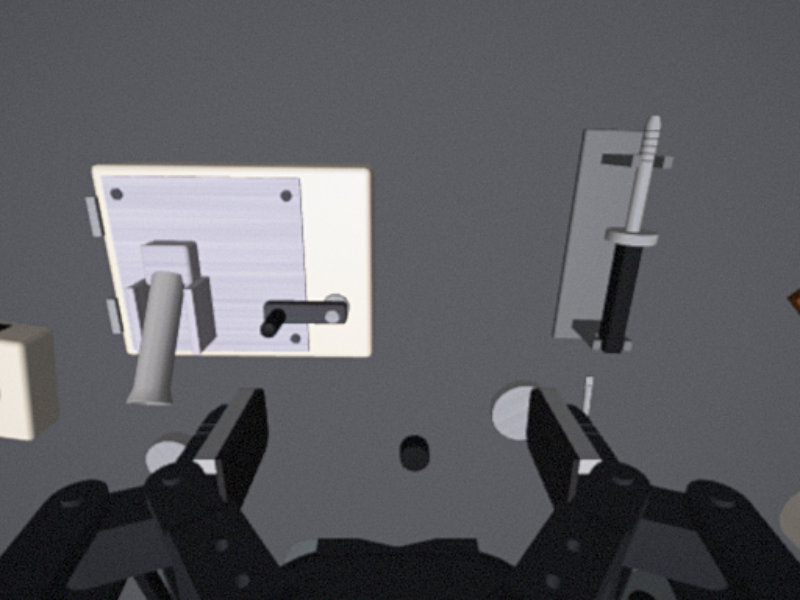

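The turnbutton now lies square across the cover edge: bar from (268,312) to (345,312), parallel to the box's y edges, and it reached the stop at about 19 N. Next is the rod.

```bash
cat >> h.py <<'E'
RY=166.4; rx=np.array([np.cos(np.radians(RY)),np.sin(np.radians(RY)),0])
RO=np.array([.4695,.275,.050])
E
python3 - <<'E'
from h import *
g=RO-.05*rx+[0,0,-robot.tcp_to_grasp];R=down(RY)
robot.movep(g+[0,0,.09],R)
print(robot.line_to(g,max_speed=.15,guard=10),status.get_state()["ft_force"])
robot.set_gripper(.0,80);s=status.get_state();print(s["opening"],s["gripper_force"],s["ft_force"],s["time"],s["tcp_pos"])
f0=s["ft_force"]
print(robot.line_to(g+[0,0,.12],max_speed=.12))
robot.dwell(.2);s=status.get_state();print(s["opening"],s["ft_force"]-f0,s["tcp_pos"],s["time"])
cv2.imwrite("pics/w2.png",eyes.get_image("wrist")[:,:,::-1]);
for n in("scene","top"):cv2.imwrite(f"pics/{n}2.png",eyes.get_image(n)[:,:,::-1])
import pickle;pickle.dump((eyes.get_calibration("wrist"),s["tcp_pos"],s["tcp_rot"]),open("c2.pkl","wb"))
c=eyes.get_calibration("wrist");tp=s["tcp_pos"]+s["tcp_rot"]@[.13,0,-.0187]
A=cv2.imread("pics/w2.png");out=[cv2.resize(A,(400,300))]
for n in("scene","top"):
    u,v=proj(eyes.get_calibration(n),tp);print(n,u,v);im=cv2.imread(f"pics/{n}2.png");x,y=max(0,int(u)-40),max(0,int(v)-30);print(x,y);out.append(cv2.resize(im[y:y+60,x:x+80],(400,300),interpolation=cv2.INTER_CUBIC))
cv2.imwrite("pics/m2.png",np.vstack([np.hstack(out[1:]),np.hstack([out[0],out[0]*0])]))
E
```

```text
False [-0.02234505 -0.42882258 -0.43491298]
0.012483017600468493 77.9002332687378 [-1.15353396 -1.24183879  7.37547125] 14.7667 [0.5181301  0.26323738 0.03160036]
False
0.012580649133264187 [ 0.32737712  1.36470928 -9.01407963] [0.51787643 0.26312632 0.15071725] 16.1167
scene 304.99621649621014 134.13508984450522
264 104
top 172.64817097892342 251.2883739310336
132 221
```

View pics/m2.png

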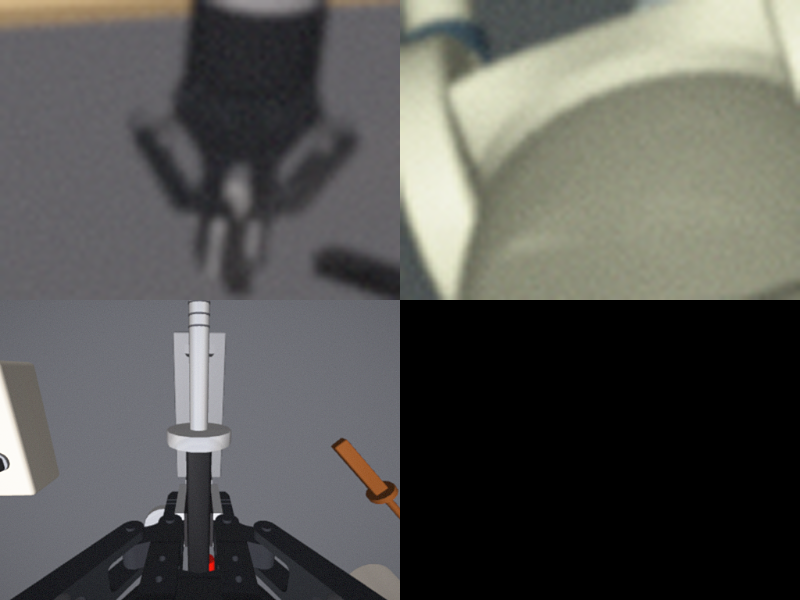

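Holding the rod (opening 12.5 mm, weight 1.6 N). The lower wrist view shows it centred and straight: collar at (198,438), shaft up to (199,303). I'll move clear, fit its pitch from the shaft's apparent width, and check reachability.

```bash
cat >> h.py <<'E'
t35=np.radians(35);TZ=np.cos(t35)*BX+np.sin(t35)*np.array([0,0,1.])
TR=np.c_[-TZ,np.zeros(3),np.sin(t35)*BX-np.cos(t35)*np.array([0,0,1.])];TR[:,1]=np.cross(TR[:,2],TR[:,0])
E
python3 - <<'E'
from h import *
def tcp(s,off=np.zeros(3)): return MOUTH+TZ*(s+.05)+TR[:,2]*robot.tcp_to_grasp+off
for s in(.13,.0):print(robot.ik(tcp(s),TR))
robot.movep(np.array([.56,.09,.26]),TR)
robot.dwell(.15)
im=eyes.get_image("wrist");cv2.imwrite("pics/w3.png",im[:,:,::-1]);c=eyes.get_calibration("wrist")
g=cv2.GaussianBlur(cv2.cvtColor(im,cv2.COLOR_RGB2GRAY),(1,5),0).astype(float)
rows=[];W=[];C=[]
for r in range(4,165,4):
    p=g[r,215:295];mx=np.median(p[33:46]);bl,br=np.median(p[:15]),np.median(p[-15:])
    k=40
    i=k
    while i>0 and p[i]>(mx+bl)/2:i-=1
    j=k
    while j<79 and p[j]>(mx+br)/2:j+=1
    L=i+((mx+bl)/2-p[i])/(p[i+1]-p[i]);Rr=j-1+(p[j-1]-(mx+br)/2)/(p[j-1]-p[j]+1e-9)
    rows.append(r);W.append(Rr-L);C.append(215+(L+Rr)/2)
print(np.round(W,1).tolist());print(np.round(C,1).tolist());print(status.get_state()["time"],c["cx"],c["cy"])
cv2.imwrite("pics/w3b.png",cv2.resize(im[:,:,::-1],(800,600)))
E
```

```text
[-16.1156875   22.17778514 104.13913164   6.60431046  18.8560772
 -99.29788225]
None
[20.5, 21.7, 21.7, 17.5, 20.5, 21.4, 21.4, 15.3, 21.1, 21.3, 20.9, 20.9, 20.7, 20.7, 20.7, 20.4, 20.7, 20.4, 20.4, 20.3, 20.2, 20.1, 20.0, 20.0, 19.8, 19.7, 19.7, 19.6, 19.4, 19.1, 19.3, 19.1, 19.0, 18.8, 18.7, 18.6, 18.5, 18.3, 18.3, 18.3, 18.2]
[253.8, 253.6, 253.6, 251.3, 253.7, 253.6, 253.5, 253.6, 253.6, 253.5, 253.4, 253.4, 253.4, 253.4, 253.3, 253.3, 253.3, 253.2, 253.2, 253.2, 253.1, 253.2, 253.1, 253.1, 253.1, 253.1, 253.1, 253.1, 253.0, 253.0, 253.1, 253.0, 253.0, 252.9, 252.9, 252.9, 252.9, 252.8, 252.8, 252.8, 252.9]
17.2917 253.8495997232642 190.84023388181055
```

View pics/w3b.png

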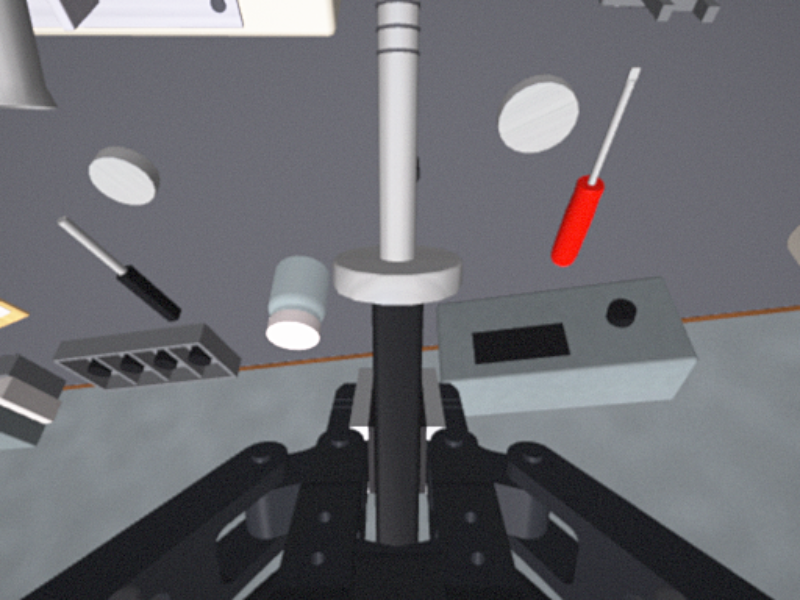

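The fit gives the rod aligned with the tool to about 1°, centred to 0.5 mm. The fully inserted pose has no IK at this wrist roll, but the bore is round, so I'll search roll about the rod axis.

```bash
cat >> h.py <<'E'
from scipy.spatial.transform import Rotation as Ro
def ins(s,phi,off=np.zeros(3)):
    R=Ro.from_rotvec(np.radians(phi)*TZ).as_matrix()@TR
    return MOUTH+off+TZ*(s+.05)+R[:,2]*robot.tcp_to_grasp,R
E
python3 - <<'E'
from h import *
for phi in range(-80,81,10):
    q=[robot.ik(*ins(s,phi)) for s in(.12,.06,0)]
    print(phi,[None if x is None else np.round(x).astype(int).tolist() for x in q], np.round(ins(0,phi)[1][:,2],2))
E
```

```text
-80 [None, [14, 55, 84, -69, 97, -3], [16, 57, 90, -67, 95, 5]] [-0.11 -0.98 -0.14]
-70 [[12, 49, 82, -70, 89, -11], [14, 50, 89, -69, 87, -3], [16, 52, 95, -67, 85, 5]] [-0.01 -0.96 -0.28]
-60 [[11, 43, 87, -68, 78, -12], [13, 44, 94, -69, 76, -3], [15, 46, 101, -69, 75, 5]] [ 0.09 -0.91 -0.41]
-50 [[9, 38, 92, -67, 67, -13], [11, 39, 99, -69, 65, -4], None] [ 0.2  -0.83 -0.53]
-40 [[6, 33, 96, -65, 56, -17], [8, 34, 104, -70, 54, -6], None] [ 0.29 -0.72 -0.63]
-30 [[2, 29, 100, -61, 44, -22], [4, 30, 108, -70, 41, -10], None] [ 0.38 -0.6  -0.71]
-20 [[-3, 26, 103, -54, 32, -32], [-2, 26, 111, -67, 28, -16], None] [ 0.45 -0.45 -0.77]
-10 [[-9, 23, 105, -34, 21, -55], [-9, 24, 113, -54, 15, -34], None] [ 0.51 -0.29 -0.81]
0 [[-16, 22, 106, 7, 17, -100], [-17, 23, 114, 16, 9, -110], None] [ 0.56 -0.12 -0.82]
10 [[-23, 23, 105, 41, 24, -138], [-24, 23, 114, 60, 19, -158], [-26, 25, 122, 90, 17, 168]] [ 0.59  0.05 -0.81]
20 [[-29, 25, 104, 55, 36, -155], [-31, 25, 113, 67, 33, -170], [-33, 28, 121, 81, 31, 170]] [ 0.6   0.22 -0.77]
30 [[-34, 28, 102, 61, 48, -163], [-36, 29, 110, 67, 46, -176], [-39, 31, 118, 75, 44, 170]] [ 0.59  0.38 -0.71]
40 [[-38, 32, 99, 63, 60, -168], None, [-44, 35, 115, 70, 56, 170]] [ 0.57  0.53 -0.63]
50 [[-41, 37, 95, 64, 71, -171], None, [-46, 40, 110, 67, 66, 170]] [ 0.52  0.67 -0.53]
60 [[-42, 42, 91, 65, 81, -173], None, [-47, 45, 105, 64, 77, 170]] [ 0.47  0.78 -0.41]
70 [[-43, 47, 86, 66, 91, -173], None, [-48, 51, 100, 62, 87, 170]] [ 0.39  0.88 -0.28]
80 [[-42, 53, 81, 67, 101, -173], None, [-47, 56, 95, 61, 96, 170]] [ 0.31  0.94 -0.14]
```

Run:
```python
from h import *
for phi in (-70,-65,-60):
  for s,o in((.12,.08),(.12,.05),(.12,0),(.10,0),(.08,0),(.04,0),(.02,0),(0,0)):
    q=robot.ik(*ins(s,phi,np.array([0,0,o])));print(phi,s,o,None if q is None else q.round(1))
```

```text
-70 0.12 0.08 [ 11.9  42.4  80.3 -69.6  91.3 -18.6]
-70 0.12 0.05 [ 11.9  44.7  81.1 -69.6  90.3 -15.7]
-70 0.12 0 [ 11.9  48.7  82.1 -69.6  88.5 -11. ]
-70 0.1 0 [ 12.5  48.9  84.5 -69.3  88.   -8.4]
-70 0.08 0 [ 13.1  49.3  86.8 -69.   87.5  -5.7]
-70 0.04 0 [ 14.4  50.2  91.2 -68.3  86.3  -0.4]
-70 0.02 0 [ 15.2  50.8  93.3 -67.9  85.7   2.3]
-70 0 0 [ 15.9  51.5  95.4 -67.5  85.1   5. ]
-65 0.12 0.08 [ 11.6  39.8  82.4 -68.2  86.6 -19.2]
-65 0.12 0.05 [ 11.6  42.   83.4 -68.4  85.3 -16.2]
-65 0.12 0 [ 11.6  46.   84.6 -68.9  83.4 -11.3]
-65 0.1 0 [ 12.2  46.3  87.  -68.8  82.9  -8.6]
-65 0.08 0 [ 12.8  46.6  89.4 -68.7  82.3  -5.9]
-65 0.04 0 [ 14.2  47.6  93.9 -68.4  81.2  -0.5]
-65 0.02 0 [ 14.9  48.2  96.  -68.3  80.6   2.3]
-65 0 0 [ 15.7  48.9  98.1 -68.1  80.    5.1]
-60 0.12 0.08 [ 11.   37.1  84.4 -66.7  81.7 -20.2]
-60 0.12 0.05 [ 11.   39.4  85.6 -67.2  80.3 -17. ]
-60 0.12 0 [ 11.   43.4  87.1 -68.2  78.2 -11.8]
-60 0.1 0 [ 11.6  43.6  89.5 -68.3  77.7  -9. ]
-60 0.08 0 [ 12.3  44.   91.9 -68.5  77.1  -6.3]
-60 0.04 0 [ 13.7  44.9  96.5 -68.8  75.9  -0.7]
-60 0.02 0 [ 14.4  45.5  98.7 -68.9  75.3   2.2]
-60 0 0 [ 15.2  46.3 100.8 -69.   74.7   5.1]
```

```bash
sed -i '$a PHI=-62' h.py
python3 - <<'E'
from h import *
robot.movep(*ins(.12,PHI,np.array([0,0,.08])))
robot.line_to(ins(.12,PHI)[0],max_speed=.15,guard=10);robot.dwell(.15)
f0=status.get_state()["ft_force"];print(status.get_state()["time"],f0)
for s in (.09,.075,.06,.05):
    g=robot.line_to(ins(s,PHI)[0],max_speed=.06,guard=6);robot.dwell(.1);f=status.get_state()["ft_force"]-f0
    print(s,g,"box axes axial/lat/up",np.round([f@TZ,f@BY,f@np.cross(TZ,BY)],1))
    if g:break
im=eyes.get_image("wrist");cv2.imwrite("pics/w4.png",cv2.resize(im[:,:,::-1],(800,600)))
s=status.get_state();print(s["time"],s["opening"],s["tcp_pos"])
E
```

```text
19.0833 [-1.08125561  0.14189287 -1.10282732]
0.09 False box axes axial/lat/up [0.7 0.1 0. ]
0.075 False box axes axial/lat/up [ 0.3  0.3 -0.6]
0.06 False box axes axial/lat/up [ 1.2 -0.5 -0.2]
0.05 False box axes axial/lat/up [1.1 0.6 0.1]
21.3 0.01286384693382423 [ 0.57830817 -0.11399704  0.17425129]
```

View pics/w4.png

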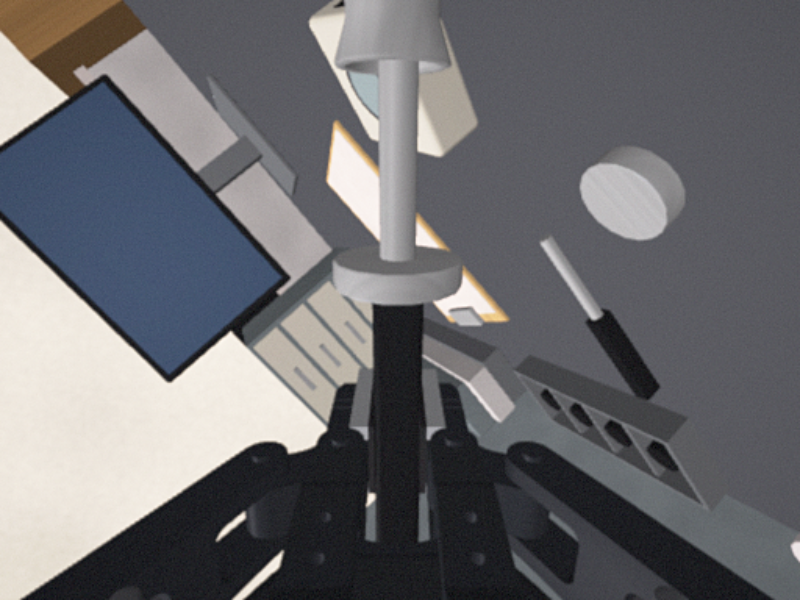

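The shaft has entered the mouth, with the mouth centre at (393,60) against the shaft at (397,60), about 1 mm off. Pushing on with a small correction until the collar stops.

Run:
```python
from h import *
R=ins(0,PHI)[1];o=-R[:,1]*.0008
f0=np.array([-1.08,.14,-1.1])
def F():
    f=status.get_state()["ft_force"]-f0;return np.round([f@TZ,f@R[:,1],f@R[:,2]],1)
for s in (.03,.01,.004):
    g=robot.line_to(ins(s,PHI,o)[0],max_speed=.08,guard=12);print(s,g,F())
    if g:break
if not g:
  for k in range(1,12):
    s=.004-.0015*k;robot.line_to(ins(s,PHI,o)[0],max_speed=.03,guard=10);f=F();print(round(s,4),f)
    if f[0]>10:break
robot.dwell(.2);s=status.get_state();print(F(),s["time"],s["opening"],"depth",(s["tcp_pos"]-ins(0,PHI)[0])@TZ)
cv2.imwrite("pics/w5.png",cv2.resize(eyes.get_image("wrist")[:,:,::-1],(800,600)))
```

```text
0.03 False [ 0.9  1.1 -0.2]
0.01 False [ 1.5  0.5 -0.6]
0.004 False [1.8 0.5 0.4]
0.0025 [4.6 0.5 0.2]
0.001 [15.6 -0.8  3. ]
[15.8 -1.   3.7] 23.05 0.012302833586136408 depth 0.0029249168151720727
```

View pics/w5.png

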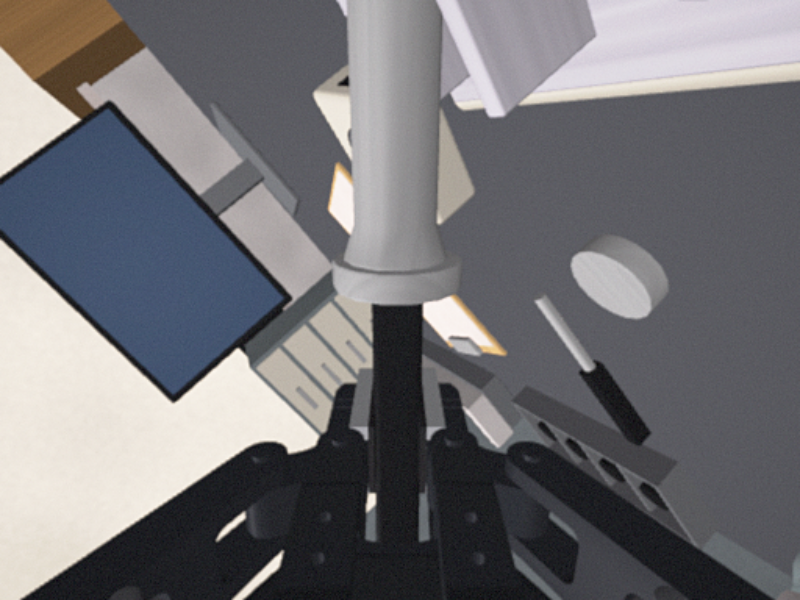

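Collar is seated flush on the mouth at (397,270), with 16 N axial. Drawing the rod out and carrying it to the reader.

Run:
```python
from h import *
print(robot.line_to(ins(.12,PHI,)[0],max_speed=.1))
robot.line_to(ins(.12,PHI,np.array([0,0,.08]))[0],max_speed=.2)
WIN=np.array([.489,-.2905,.0416]);R=down(167)
p=WIN+[0,0,.030]-R@[.1312,0,-robot.tcp_to_grasp]
print(p,robot.ik(p,R))
robot.movep(p+[0,0,.10],R)
c=eyes.get_calibration("wrist");cv2.imwrite("pics/w6.png",eyes.get_image("wrist")[:,:,::-1])
print(robot.line_to(p,max_speed=.1,guard=8));robot.dwell(.3)
s=status.get_state();print(s["time"],s["opening"],s["tcp_pos"]-p,s["ft_force"])
out=[]
for n in("scene","top"):
    im=eyes.get_image(n)[:,:,::-1].copy();u,v=proj(eyes.get_calibration(n),WIN+[0,0,.03]);w=proj(eyes.get_calibration(n),WIN);x,y=int(u)-40,int(v)-60
    print(n,"exp tip",np.round((np.array([u,v])-[x,y])*5),"win",np.round((np.array(w)-[x,y])*5));out.append(cv2.resize(im[y:y+120,x:x+80],(400,600),interpolation=cv2.INTER_CUBIC))
cv2.imwrite("pics/m6.png",np.hstack([np.roll(o,0) for o in out]))
```

```text
False
[ 0.61683735 -0.32001358  0.0529    ] [-3.23402823e+01  4.44895586e+01  7.54769250e+01 -2.54444375e-14
  6.00335165e+01 -1.09340282e+02]
False
27.9417 0.012582981440824864 [ 9.46917950e-05 -1.00736793e-04  3.44425675e-04] [ 0.90718696 -0.59472886 -1.09635074]
scene exp tip [203. 304.] win [211. 348.]
top exp tip [202. 303.] win [186. 309.]
```

View pics/m6.png

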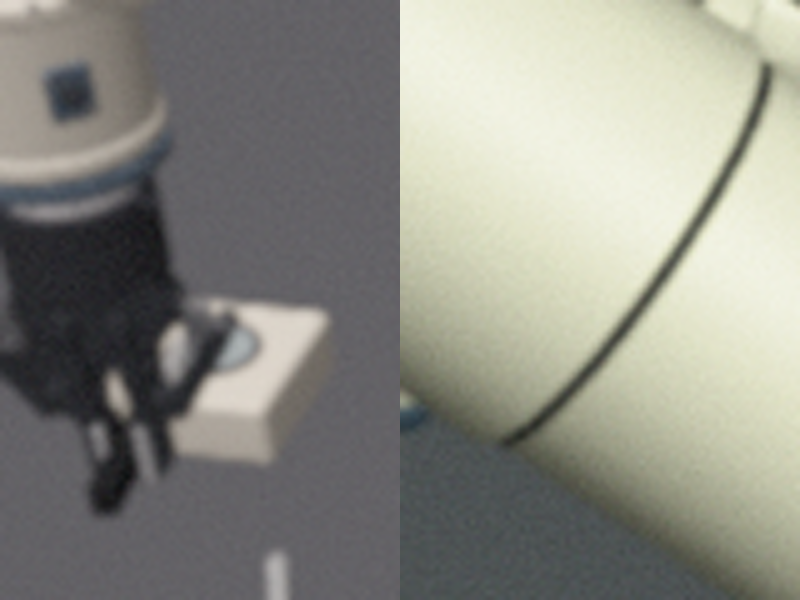

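The tip is hidden behind the gripper and arm in both fixed views; the window shows at (235,347) in the scene crop. I have now viewed 11 pictures, one over the limit, so the last check is by numbers only: whether the rod's pose in the hand has changed since before insertion, and where the window lies by the hover frame.

Run:
```python
from h import *
a=cv2.imread("pics/w3.png",0);b=eyes.get_image("wrist");b=cv2.cvtColor(b,cv2.COLOR_RGB2GRAY)
for n,(r0,r1,c0,c1) in {"collar":(158,196,212,298),"shaft rings":(6,40,240,268)}.items():
    m=cv2.matchTemplate(b[max(0,r0-6):r1+6,c0-6:c1+6],a[r0:r1,c0:c1],cv2.TM_CCOEFF_NORMED)
    _,v,_,l=cv2.minMaxLoc(m);print(n,round(v,3),"shift",l[0]-6,l[1]-min(6,r0))
# window in hover frame w6 (tcp was p+0.10, down(167)) 
st=status.get_state();c=eyes.get_calibration("wrist");W=np.array(c["world_to_cam"]);T=np.eye(4);T[2,3]=-.1;c6=dict(c);c6["world_to_cam"]=W@T
im=cv2.imread("pics/w6.png");u,v=proj(c6,np.array([.489,-.2905,.0416]));print("window expected in w6",round(u),round(v))
for n in "BCD"[1:]:
    import pickle;V=pickle.load(open("V.pkl","rb"))[n];i=cv2.imread(f"pics/w{n}.png")
    u,v=map(int,proj(V,np.array([.489,-.2905,.0416])));x=max(0,u-28);h=cv2.cvtColor(i[v-28:v+28,x:u+28],cv2.COLOR_BGR2HSV)
    m=((h[...,0]>90)&(h[...,0]<125)&(h[...,1]>15)&(h[...,2]>100)).astype(np.uint8);k,lab,sta,cen=cv2.connectedComponentsWithStats(m)
    j=1+np.argmax(sta[1:,4]);print(n,sta[j],onz(V,x+cen[j][0],v-28+cen[j][1],.0416).round(4))
```

```text
collar 0.99 shift 0 0
shaft rings 0.909 shift 1 0
window expected in w6 255 23
C [  8  13  35  30 817] [ 0.4881 -0.2894  0.0416]
D [33 35 13  9 28] [ 0.5071 -0.2828  0.0416]
```

Run:
```python
from h import *
print(status.get_state()["time"],status.get_state()["gripper_force"]);print(robot.job_done())
```

```text
28.0917 78.25237154960632
the job is handed in; nothing more can be done
None
```

Handed in at 28.1 s: cover secured, rod pushed in to its collar stop and drawn out, now held level about 3 cm over the window; the tip's final position is calculated (hidden in both fixed views, rod unmoved in the grip), and I viewed 11 pictures, one over the limit of 10.

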